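# Open the lab's combination padlock and present it

## Task

First take the rejected sample cup that stands in front of the padlock's shackle and drop it into the wire basket. Then, with the padlock still lying in its cradle, turn its dial until the pointer clicks into the notch facing the shackle, and pull the shackle out to its stop. Finally lift the opened padlock out of the cradle and finish while holding it up in the gripper, level with the dial upward, at least 12 cm above the bench; do not let go, and leave everything else where it stands.

Things in the scene. Friction and masses are not known exactly. Their poses are not given: they have to be found in the camera images.
- cradle: fixed aluminium stand for the padlock, 79 x 74 mm, seat 25 mm above the bench. Origin on the bench under its centre; its x axis points away from the shackle (shackle side is -x). Lips 8 mm high round the seat keep the lock from sliding; the sides (+y and -y) are open over the middle 40 mm of its length, where the stand is only 36 mm wide, so fingers can pass down beside the lock
- lock: dark steel combination padlock lying loose on its back in the cradle with about 1.5 mm play, 300 g to 400 g. Case 60 mm (x) by 56 mm (y) by 26 mm (z). Origin: centre of the case's underside; x points away from the shackle, z up. The shackle comes out of the -x face, the dial is on top
- lock_mid (a point): centre of the padlock's case, 13 mm above its underside
- dial_top (a point): centre of the dial's top face, 41 mm above the case's underside. Round black dial, 40 mm diameter, 14 mm tall, its skirt 1 mm above the case's top; axis vertical through the case's centre. A white line on its top is the pointer
- pointer (a point): outer end of the pointer, on the dial's top 18.5 mm from its centre
- dial (a joint): turn of the endless dial in rad, counterclockwise from above positive. 0 (or a full turn): the pointer faces the shackle and the white mark on the case: only within 0.15 rad of this can the shackle come out. It clicks into a notch every 30 degrees (0.524 rad); about 0.1 Nm moves it out of a notch, and let go near a notch it pulls itself in. Starts 0.7 to 2.2 rad from the open notch
- shackle (a joint): how far the shackle is pulled out of the case, along the case's -x, in m: 0 shut, 0.022 at its stop. Some 3 N of friction: it stays where it is left. It is blocked unless the dial is at its open notch
- shackle_grip (a point): midway between the shackle's two legs, on the level of their axes (15 mm above the case's underside, 40 mm above the bench while in the cradle), 28 mm in front of the case (58 mm from the lock's centre while shut). Bright steel U, 8 mm bar: legs along x, 34 mm apart on centres (42 mm over the outside), bow 79 mm from the lock's centre; nothing is under it but the bench
- reject_cup: the rejected sample cup: closed aluminium cylinder, 30 mm diameter, 50 mm tall, 50 to 100 g, standing on the bench just in front of the shackle's bow, in its way. Origin: centre of its underside, z up. A good cup of the same look stands elsewhere
- reject_cup_mid (a point): centre of the rejected cup, 25 mm above its underside
- basket: fixed wire basket, 140 x 140 mm, 60 mm high, walls 4 mm, floor 3 mm. Origin on the bench under its centre
- good_cup: a second, good sample cup of the same make (30 mm diameter, 50 mm tall; origin: centre of its underside), standing between the basket and the cradle near the middle of the bench; leave alone
- driver: screwdriver about 160 mm long lying on the bench; leave alone
- jar: amber jar with a white lid, 56 mm diameter, 65 mm tall, at the left; leave alone
- beaker: clear beaker, 66 mm diameter, 80 mm tall, at the right; leave alone
- spanner: spanner about 150 mm long lying on the bench; leave alone
- flange: steel ring 70 mm across, 14 mm thick, lying at the back; leave alone

How it is judged (in metres and radians):
On the way, in this order (a step that is already met when the one before it is completed fails the run):
1. the rejected cup lies in the wire basket, let go (x of reject_cup_mid in the frame of basket between -0.065 and 0.065 m and y of reject_cup_mid in the frame of basket between -0.065 and 0.065 m and z of reject_cup_mid in the frame of basket between 0 and 0.05 m and contact force between reject_cup and the fingers below 0.05 N), for 0.2 s.
2. the dial's pointer is in the notch facing the shackle, the lock still in its cradle ((value of joint dial between -0.13 and 0.13 rad or value of joint dial between 6.1532 and 6.4132 rad or value of joint dial between -6.4132 and -6.1532 rad) and horizontal distance between lock_mid and cradle below 0.01 m and z of lock_mid in the frame of cradle below 0.046 m and value of joint shackle below 0.005 m), for 0.1 s.
3. the shackle is pulled out, the lock still in its cradle (value of joint shackle above 0.016 m and horizontal distance between lock_mid and cradle below 0.01 m and z of lock_mid in the frame of cradle below 0.046 m), for 0.1 s.
At the end, for the whole second after the job is handed in: The padlock is held still by the fingers, its centre more than 115 mm above the bench, level (dial up, within 0.3 rad), touching neither cradle nor basket, its shackle still out by more than 14 mm; the rejected cup lies inside the basket, let go (all of step 1 and height (world z) of lock_mid above 0.115 m and angle between lock's own z axis and vertical below 0.3 rad and value of joint shackle above 0.014 m and contact force between lock and the fingers above 1 N and contact force between lock and cradle below 0.05 N and contact force between lock and basket below 0.05 N and linear speed of lock below 0.03 m/s); the arm keeps its last pose, push and grip.
It fails at once if a bystander is pushed more than 30 mm or knocked over (distance of any of good_cup, driver, jar, beaker, spanner, flange from where it was at the start of the episode above 0.03 m or angle between any of good_cup, jar, beaker's own z axis and vertical above 0.6 rad).
It also fails if it takes over 72 s, if anything falls off the work surface, if the arm or the gripper's body presses on something with over 40 N, if the wrist force passes 120 N, or if a joint passes its speed limit or range.

## Robot

A 7-joint arm with a two-finger parallel gripper is mounted at the origin on the work surface. World frame = base frame: x ahead of the robot, y to its left, z up, the work surface at z = 0. Lengths are in mm, angles in rad, forces in N, time in s.
With the tool pointing down it reaches from about 400 to 875 mm from the base axis. Payload 6.5 kg.
Tool frame: the origin (TCP) lies at the very end of the fingers, on their centre line; the grasp point (between the pads) lies 19 mm behind it; z points along the fingers, y is the direction in which the jaws open and shut (so a half turn about z gives the same grasp; the last joint's range is limited). The gripper opens to 88 mm and grips with 3 to 60 N. Pads are 18 mm wide; open, the fingers measure 123 mm over their backs; the gripper's body (75 mm by 187 mm) begins 45 mm behind the grasp point.
Start: joints at [1.17, 0.536, -0.004, 1.538, 0.003, 1.067, -0.071], TCP at [213.573, -613.903, 238.716] pointing down, gripper open.
Joint ranges: [-2.7, 2.7], [-0.37, 2.16], [-1.27, 1.26], [0.24, 2.4], [-1.31, 4.45], [0.19, 1.91], [-2.76, 2.76]. Speed limits (rad/s): [2.39, 2.39, 3.14, 3.14, 3.14, 3.14, 3.14].

## Interface

Orientations are given as a unit quaternion [x, y, z, w].
In Python, from rig import readout, cams, r gives the robot as it stands. The module is installed in compiled form; this text tells all that it offers.
- The arm moves only by the shell command python3 -m creep 'ROWS' [OPENING] [FORCE]. ROWS is JSON, a list of rows, each an object with "xyz": the shift along the tool's x, y, z in m, a list of three; "delta_rot": the turn, a rotation vector about the tool's x, y, z in rad, a list of three. In form: [{"xyz": [tx, ty, tz], "delta_rot": [ax, ay, az]}, ...]. A call has 1 to 20 rows; each row is the pose to reach, as a shift and turn from the pose commanded when the call began, along the tool's axes at that moment; what a row does not reach only later rows make up. A row lasts 1/10 s, in which the tool goes at most 50 mm and 8.59 degrees, less where a joint would pass 70% of its speed; a pose out of reach is approached as far as the arm can. A call with a gripper value outside its range is refused whole. OPENING is the gripper's target within -1 to 1 (fully open at 1, half-way at 0, shut at -1), set as the call begins (- or left out, the last holds). The fingers move at their own pace and stop on an object; FORCE is the grip in N (left out, the last holds). Time passes only in rows, so rows that repeat a pose let the fingers close. It gives the time, the measured TCP pose, the force and the opening at its end, in the units of the state.
- readout.sense(): the state, without advancing time (a new reading comes with each control period).
- cams.capture(name): name is "scene" or "top" or "wrist"; returns a dict with "img" (400x640x3 uint8, blue, green, red), "range_z" (400x640 float32, mm along the optical axis (not along the pixel's ray), 0 where there is no reading), "camera_matrix" (3x3 intrinsics, pixels), "k1" (the pictures are not rectified: a ray, as slopes to the right and down, at radius r is drawn at 1 + k1 r^2 times it, then the intrinsics apply), "world_from_camera" (4x4, takes a point from camera to world coordinates). Camera axes: x right, y up, looking along -z (the intrinsics and any distortion apply to the point x, -y, -z); pixel columns grow to the right and rows downward; lengths in mm; the calibration is good to about 2 mm. A picture is of the moment at which its call begins.
- r.job_done(): hands the job in, once; it reports no verdict.
Trained networks look in the newest picture that a camera, given by its name, has taken for a name from the list of things; names that differ only in an ending like _2 or _b are one class to them, and where a whole thing is asked for, a point or a joint stands for the part that bears it (a point fixed in the world has none). Each returns a list of dicts, best first, with "conf" (0 to 1); they miss things now and then, are a little off and sometimes report something else, mostly with a low value. They report only what shows in the picture. A call takes as long as a camera call.
- cams.outline_of(label, camera): "pixels" (400x640 bool, what is visible of it) and "xy" ([column, row] in pixels, amid what is visible of it).
- cams.mark_of(label, camera): "xy" ([column, row] in pixels: a listed point, or the origin of a listed thing).
The state is a dict: "time": time; "joint_pos": joint angles; "joint_velocities": joint speeds; "tau": joint torques, N m; "tool_pos": TCP position; "tcp_rot": TCP orientation; "force": force on the tool from outside, world axes, zero at the start; "torque": the same for the moment, N m; "finger_gap": finger opening in mm.
Only numpy, scipy, OpenCV 4.12 (cv2) and the standard library are available. Lean on these libraries where they do the work, as an engineer would, in place of code of your own. Each camera call takes 0.05 s, during which the arm holds its last target. There are 200 camera calls.

## Working session

There is one attempt and no reset: what is moved stays moved. The work goes in short steps, Python scripts to look and compute and a shell command to move; the robot and the scene stay as the last step left them, time stands still between calls to the robot, and variables do not carry over. Pictures are saved under pics/ and viewed, about 8 in all and at most 12, crops included, and the job is handed in when it is done.

```bash
mkdir -p pics
cat > h.py <<'E'
import numpy as np, cv2
from rig import readout, cams, r
from scipy.spatial.transform import Rotation as R
np.set_printoptions(precision=1,suppress=True)
def ray(c,px):
    K=c["camera_matrix"];d=np.array([(px[0]-K[0,2])/K[0,0],(px[1]-K[1,2])/K[1,1]])
    u=d.copy()
    for _ in range(20): u=d/(1+c["k1"]*(u@u))
    return np.array([u[0],-u[1],-1.])
def atz(c,px,z):
    T=c["world_from_camera"];v=T[:3,:3]@ray(c,px);o=T[:3,3]
    return o+v*(z-o[2])/v[2]
def cloud(c,mask):
    T=c["world_from_camera"];out=[]
    for y,x in np.argwhere(mask&(c["range_z"]>0)):
        out.append(T[:3,:3]@(ray(c,(x,y))*c["range_z"][y,x])+T[:3,3])
    return np.array(out)
def proj(c,p):
    T=c["world_from_camera"];q=T[:3,:3].T@(np.asarray(p)-T[:3,3]);u=np.array([q[0],-q[1]])/-q[2]
    u=u*(1+c["k1"]*(u@u));K=c["camera_matrix"];return u[0]*K[0,0]+K[0,2],u[1]*K[1,1]+K[1,2]
def rel(p):
    "world point -> offset in tool axes, m"
    s=readout.sense();return R.from_quat(s["tcp_rot"]).inv().apply(np.asarray(p)-s["tool_pos"])/1000
E
python3 - <<'E'
from h import *
s=readout.sense();print(s["time"],s["tool_pos"],R.from_quat(s["tcp_rot"]).as_matrix(),s["finger_gap"],s["force"])
c=cams.capture("top");print(c["world_from_camera"],c["camera_matrix"],c["k1"])
cv2.imwrite("pics/top.png",c["img"])
for l,z in [("lock",25),("cradle",0),("dial_top",66),("pointer",66),("shackle_grip",40),("reject_cup",0),("reject_cup_mid",25),("basket",0),("good_cup",0),("jar",0),("beaker",0),("flange",0),("driver",5),("spanner",5)]:
    for m in cams.mark_of(l,"top")[:3]: print(l,m["conf"],np.array(m["xy"]),atz(c,m["xy"],z))
E
```

```text
0.0 [ 213.4 -613.3  237.8] [[ 0.9  0.3 -0. ]
 [ 0.3 -0.9  0. ]
 [-0.  -0.  -1. ]] 87.9165310572727 [ 0.4 -0.1 -0.5]
[[   0.     1.    -0.1  417.5]
 [  -1.     0.     0.     0.1]
 [   0.     0.1    1.  1261.1]
 [   0.     0.     0.     1. ]] [[425.7   0.  323.2]
 [  0.  425.7 196.9]
 [  0.    0.    1. ]] -0.10057541751632637
lock 0.96 [234.6 192.8] [580.7 249.3  25. ]
cradle 0.6 [235.4 191.9] [586.7 252.    0. ]
dial_top 0.68 [228.3 188.8] [586.6 259.4  66. ]
pointer 0.71 [237.  193.5] [573.3 234.1  66. ]
shackle_grip 0.45 [229.3 210.1] [528.2 260.2  40. ]
reject_cup 0.63 [226.2 232. ] [466.6 276.1   0. ]
reject_cup 0.58 [161.  226.6] [480.7 474.2   0. ]
reject_cup_mid 0.71 [223.3 232.9] [462.9 279.   25. ]
good_cup 0.63 [321.2 233.3] [464.6  -5.7   0. ]
jar 0.78 [158.  224.6] [486.6 483.7   0. ]
beaker 0.67 [481.7 214. ] [ 523.7 -490.8    0. ]
flange 0.56 [330.5 140.4] [746.3 -32.6   0. ]
flange 0.49 [232.3 191.3] [588.5 261.4   0. ]
spanner 0.76 [449.6 251.2] [ 412.3 -386.8    5. ]
spanner 0.24 [330.  139.1] [749.  -30.9   5. ]
```

View pics/top.png

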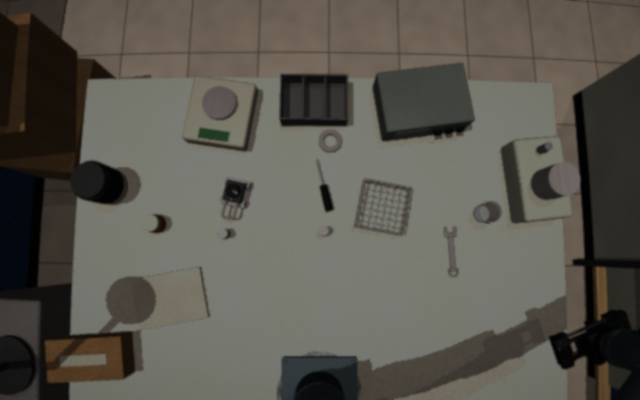

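Run:
```python
from h import *
s=readout.sense();M=R.from_quat(s["tcp_rot"]);print("yaw",np.degrees(np.arctan2(M.as_matrix()[1,0],M.as_matrix()[0,0])))
np.set_printoptions(precision=4,suppress=True)
for p in [(470,-300,260),(420,270,260)]: print(rel(p))
c=cams.capture("top");np.set_printoptions(precision=1,suppress=True)
m=[o for o in cams.outline_of("basket","top")][:2]
for o in m:
    P=cloud(c,o["pixels"]);P=P[(P[:,2]>40)&(P[:,2]<75)];print(o["conf"],o["xy"],len(P),cv2.minAreaRect(P[:,:2].astype(np.float32)),atz(c,o["xy"],40))
for l in["lock","reject_cup","good_cup"]:
    for o in cams.outline_of(l,"top")[:2]: print(l,o["conf"],np.array(o["xy"]),atz(c,o["xy"],30))
print([proj(c,p) for p in [(466,277,50),(587,253,50)]])
```

```text
yaw 19.186354103107185
[ 0.3453 -0.2122 -0.0213]
[ 0.4854 -0.767  -0.0213]
0.97 [378.8, 208.0] 269 ((541.67041015625, -183.3707275390625), (138.5862274169922, 140.05258178710938), 79.04946899414062) [ 536.7 -171.6   40. ]
lock 0.92 [233.6 196.5] [569.1 250.9  30. ]
lock 0.42 [240.  181.7] [612.9 233.3  30. ]
good_cup 0.4 [321.5 231.4] [469.   -6.4  30. ]
[(np.float64(222.08499806287807), np.float64(231.47991943198167)), (np.float64(231.67808966910627), np.float64(189.46759885028078))]
```

```bash
A='{"xyz":[0.345,-0.212,-0.02],"delta_rot":[0,0,0.25]}'; python3 -m creep '[{"xyz":[0.345,-0.212,-0.02],"delta_rot":[0,0,0.25]},{"xyz":[0.345,-0.212,-0.02],"delta_rot":[0,0,0.25]},{"xyz":[0.345,-0.212,-0.02],"delta_rot":[0,0,0.25]},{"xyz":[0.345,-0.212,-0.02],"delta_rot":[0,0,0.25]},{"xyz":[0.345,-0.212,-0.02],"delta_rot":[0,0,0.25]},{"xyz":[0.345,-0.212,-0.02],"delta_rot":[0,0,0.25]},{"xyz":[0.345,-0.212,-0.02],"delta_rot":[0,0,0.25]},{"xyz":[0.485,-0.767,-0.02],"delta_rot":[0,0,0.5]},{"xyz":[0.485,-0.767,-0.02],"delta_rot":[0,0,0.5]},{"xyz":[0.485,-0.767,-0.02],"delta_rot":[0,0,0.5]},{"xyz":[0.485,-0.767,-0.02],"delta_rot":[0,0,0.5]},{"xyz":[0.485,-0.767,-0.02],"delta_rot":[0,0,0.5]},{"xyz":[0.485,-0.767,-0.02],"delta_rot":[0,0,0.5]},{"xyz":[0.485,-0.767,-0.02],"delta_rot":[0,0,0.5]},{"xyz":[0.485,-0.767,-0.02],"delta_rot":[0,0,0.5]},{"xyz":[0.485,-0.767,-0.02],"delta_rot":[0,0,0.5]},{"xyz":[0.485,-0.767,-0.02],"delta_rot":[0,0,0.5]},{"xyz":[0.485,-0.767,-0.02],"delta_rot":[0,0,0.5]},{"xyz":[0.485,-0.767,-0.02],"delta_rot":[0,0,0.5]},{"xyz":[0.485,-0.767,-0.02],"delta_rot":[0,0,0.5]}]'
cat > look.py <<'E'
from h import *
import sys
s=readout.sense();M=R.from_quat(s["tcp_rot"]).as_matrix();print(s["time"],s["tool_pos"],"yaw",np.degrees(np.arctan2(M[1,0],M[0,0])),M[:,2],s["force"],s["finger_gap"])
c=cams.capture("wrist");cv2.imwrite(f"pics/{sys.argv[1]}.png",c["img"]);print(c["world_from_camera"][:3,3])
for l,z in [("lock",25),("cradle",0),("lock_mid",38),("dial_top",66),("pointer",66),("shackle_grip",40),("reject_cup",0),("reject_cup_mid",25)]:
    for m in cams.mark_of(l,"wrist")[:2]: print(l,m["conf"],np.array(m["xy"]),atz(c,m["xy"],z))
E
python3 look.py w1
```

```text
time: 3.0
tool_pos: [418.3, 275.8, 259.2]
tcp_rot: [0.997, -0.079, 0.0, -0.002]
force: [0.3, 0.0, 0.6]
finger_gap: 88.0
3.0 [418.3 275.8 259.2] yaw -9.07802215998778 [ 0.  0. -1.] [0.3 0.  0.6] 88.02287175227606
[490.6 262.7 404.8]
lock 0.78 [320.4  20.8] [580.4 251.5  25. ]
lock_mid 0.2 [341.4  13.8] [580.4 229.3  38. ]
dial_top 0.58 [323.1   5.2] [583.7 248.   66. ]
pointer 0.64 [343.5  17.6] [570.  230.4  66. ]
pointer 0.16 [150.1 138. ] [489.7 448.9  66. ]
shackle_grip 0.82 [320.8  77.2] [522.2 260.2  40. ]
reject_cup 0.89 [314.4 135. ] [459.6 278.6   0. ]
reject_cup 0.4 [323.4  15.3] [591.4 246.4   0. ]
reject_cup_mid 0.71 [316.8 133.5] [462.8 274.6  25. ]
```

View pics/w1.png

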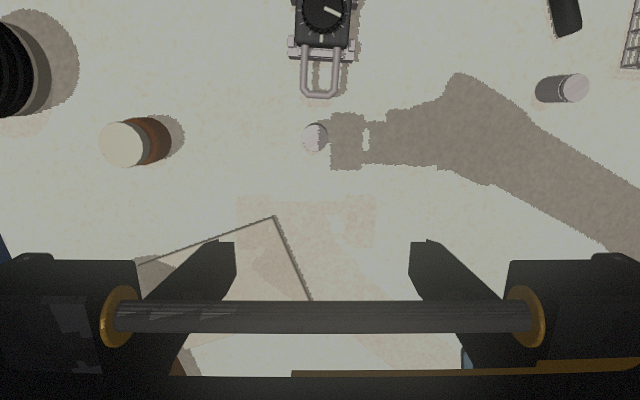

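Run:
```python
from h import *
c=cams.capture("wrist")
for l,lo,hi in [("reject_cup",44,56)]:
    for o in cams.outline_of(l,"wrist")[:2]:
        P=cloud(c,o["pixels"]);print(o["conf"],o["xy"],P.max(0),P.min(0));P=P[(P[:,2]>lo)&(P[:,2]<hi)]
        if len(P)>10: print(len(P),P.mean(0),cv2.minEnclosingCircle(P[:,:2].astype(np.float32)))
o=cams.outline_of("lock","wrist")[0];P=cloud(c,o["pixels"]);S=P[(P[:,2]>36)&(P[:,2]<47)];print(P.min(0),P.max(0),S.min(0),S.max(0))
p=S[S[:,0]<545];print(cv2.minAreaRect(p[:,:2].astype(np.float32)))
t=np.array([462.5,276,25]);np.set_printoptions(precision=4,suppress=True);print(rel(t))
```

```text
0.87 [306.9, 138.5] [475.3 292.8  51.6] [439.  263.3  -1.8]
568 [460.7 277.8  49.5] ((460.6005859375, 277.9709167480469), 14.85360336303711)
[499.7 217.5  -2.1] [600.4 285.3  68.9] [499.7 219.5  36.1] [587.6 284.   47. ]
((524.94775390625, 261.1543884277344), (41.39938735961914, 48.14434814453125), 79.27106475830078)
[ 0.0409 -0.0138  0.2338]
```

```bash
python3 -m creep '[{"xyz":[0.039,-0.0143,0.05],"delta_rot":[0,0,0.028]},{"xyz":[0.039,-0.0143,0.10],"delta_rot":[0,0,0.028]},{"xyz":[0.039,-0.0143,0.15],"delta_rot":[0,0,0.028]},{"xyz":[0.039,-0.0143,0.19],"delta_rot":[0,0,0.028]},{"xyz":[0.039,-0.0143,0.22],"delta_rot":[0,0,0.028]},{"xyz":[0.039,-0.0143,0.24],"delta_rot":[0,0,0.028]},{"xyz":[0.039,-0.0143,0.248],"delta_rot":[0,0,0.028]},{"xyz":[0.039,-0.0143,0.248],"delta_rot":[0,0,0.028]},{"xyz":[0.039,-0.0143,0.248],"delta_rot":[0,0,0.028]}]'
python3 -m creep '[{"xyz":[0,0,0],"delta_rot":[0,0,0]},{"xyz":[0,0,0],"delta_rot":[0,0,0]},{"xyz":[0,0,0],"delta_rot":[0,0,0]},{"xyz":[0,0,0],"delta_rot":[0,0,0]},{"xyz":[0,0,0],"delta_rot":[0,0,0]},{"xyz":[0,0,0],"delta_rot":[0,0,0]},{"xyz":[0,0,0],"delta_rot":[0,0,0]},{"xyz":[0,0,0],"delta_rot":[0,0,0]}]' -0.6 15
python3 - <<'E'
from h import *
np.set_printoptions(precision=4,suppress=True);print(readout.sense()["finger_gap"],rel([541,-183,0]))
E
```

```text
time: 4.5
tool_pos: [461.2, 278.1, 11.7]
tcp_rot: [0.995, -0.096, 0.001, -0.001]
force: [1.3, 0.1, -0.5]
finger_gap: 88.1
time: 5.3
tool_pos: [460.4, 277.6, 10.7]
tcp_rot: [0.995, -0.096, -0.0, -0.0]
force: [-0.3, 0.3, 0.8]
finger_gap: 29.4
29.43902510385228 [0.1675 0.4366 0.0107]
```

```bash
python3 -m creep '[{"xyz":[0,0,-0.05],"delta_rot":[0,0,0]},{"xyz":[0,0,-0.10],"delta_rot":[0,0,0]},{"xyz":[0,0,-0.15],"delta_rot":[0,0,0]},{"xyz":[0.03,0.04,-0.17],"delta_rot":[0,0,0]},{"xyz":[0.06,0.08,-0.17],"delta_rot":[0,0,0]},{"xyz":[0.08,0.12,-0.17],"delta_rot":[0,0,0]},{"xyz":[0.09,0.165,-0.17],"delta_rot":[0,0,0]},{"xyz":[0.1,0.21,-0.17],"delta_rot":[0,0,0]},{"xyz":[0.12,0.255,-0.17],"delta_rot":[0,0,0]},{"xyz":[0.13,0.30,-0.17],"delta_rot":[0,0,0]},{"xyz":[0.15,0.345,-0.17],"delta_rot":[0,0,0]},{"xyz":[0.16,0.39,-0.17],"delta_rot":[0,0,0]},{"xyz":[0.1675,0.425,-0.17],"delta_rot":[0,0,0]},{"xyz":[0.1675,0.4366,-0.17],"delta_rot":[0,0,0]},{"xyz":[0.1675,0.4366,-0.17],"delta_rot":[0,0,0]},{"xyz":[0.1675,0.4366,-0.13],"delta_rot":[0,0,0]},{"xyz":[0.1675,0.4366,-0.09],"delta_rot":[0,0,0]},{"xyz":[0.1675,0.4366,-0.05],"delta_rot":[0,0,0]},{"xyz":[0.1675,0.4366,-0.02],"delta_rot":[0,0,0]},{"xyz":[0.1675,0.4366,-0.012],"delta_rot":[0,0,0]}]'
python3 -m creep '[{"xyz":[0,0,0],"delta_rot":[0,0,0]},{"xyz":[0,0,0],"delta_rot":[0,0,0]},{"xyz":[0,0,0],"delta_rot":[0,0,0]},{"xyz":[0,0,0],"delta_rot":[0,0,0]},{"xyz":[0,0,0],"delta_rot":[0,0,0]}]' 0.1
python3 - <<'E'
from h import *
np.set_printoptions(precision=4,suppress=True);print(readout.sense()["finger_gap"],rel([510,264,230]))
E
```

```text
time: 7.3
tool_pos: [538.9, -179.4, 19.7]
tcp_rot: [0.995, -0.095, -0.003, -0.001]
force: [-0.4, 0.2, -1.2]
finger_gap: 29.6
time: 7.8
tool_pos: [541.6, -183.3, 23.6]
tcp_rot: [0.995, -0.097, 0.001, 0.0]
force: [0.1, -0.2, -0.2]
finger_gap: 48.3
48.254930827379546 [-0.1166 -0.4329 -0.2066]
```

```bash
python3 -m creep '[{"xyz":[0,0,-0.05],"delta_rot":[0,0,0]},{"xyz":[0,0,-0.10],"delta_rot":[0,0,0]},{"xyz":[0,0,-0.15],"delta_rot":[0,0,0]},{"xyz":[0,0,-0.20],"delta_rot":[0,0,0]},{"xyz":[-0.117,-0.433,-0.207],"delta_rot":[0,0,0]},{"xyz":[-0.117,-0.433,-0.207],"delta_rot":[0,0,0]},{"xyz":[-0.117,-0.433,-0.207],"delta_rot":[0,0,0]},{"xyz":[-0.117,-0.433,-0.207],"delta_rot":[0,0,0]},{"xyz":[-0.117,-0.433,-0.207],"delta_rot":[0,0,0]},{"xyz":[-0.117,-0.433,-0.207],"delta_rot":[0,0,0]},{"xyz":[-0.117,-0.433,-0.207],"delta_rot":[0,0,0]},{"xyz":[-0.117,-0.433,-0.207],"delta_rot":[0,0,0]},{"xyz":[-0.117,-0.433,-0.207],"delta_rot":[0,0,0]},{"xyz":[-0.117,-0.433,-0.207],"delta_rot":[0,0,0]},{"xyz":[-0.117,-0.433,-0.207],"delta_rot":[0,0,0]},{"xyz":[-0.117,-0.433,-0.207],"delta_rot":[0,0,0]},{"xyz":[-0.117,-0.433,-0.207],"delta_rot":[0,0,0]}]' 1
python3 look.py w2
python3 - <<'E'
from h import *
c=cams.capture("top");print("basket cup", [(np.array(m["xy"]),m["conf"],atz(c,m["xy"],28)) for m in cams.mark_of("reject_cup_mid","top")])
o=cams.capture("wrist");p=cams.outline_of("lock","wrist")[0]["pixels"];P=cloud(o,p)
D=P[(P[:,2]>61)&(P[:,2]<71)];print("dial",len(D),D.mean(0),cv2.minEnclosingCircle(D[:,:2].astype(np.float32)))
S=P[(P[:,2]>36)&(P[:,2]<47)];d=S[:,:2]-D.mean(0)[:2];S=S[np.hypot(*d.T)>45];print("shackle",cv2.minAreaRect(S[:,:2].astype(np.float32)))
T=P[(P[:,2]>47)&(P[:,2]<56)];print("case",cv2.minAreaRect(T[:,:2].astype(np.float32)))
E
```

```text
time: 9.5
tool_pos: [509.9, 262.3, 229.7]
tcp_rot: [0.995, -0.098, 0.0, 0.001]
force: [-0.1, 0.6, -0.1]
finger_gap: 88.1
9.5 [509.9 262.3 229.7] yaw -11.235785628804507 [ 0. -0. -1.] [-0.1  0.6 -0.1] 88.06824170543776
[581.8 247.1 375.3]
lock 0.62 [316.1 110.2] [580.5 253.3  25. ]
lock 0.46 [155.5 223.1] [492.3 465.1  25. ]
lock_mid 0.88 [320.4 108.9] [580.9 248.6  38. ]
dial_top 0.93 [319.1 106. ] [583.8 249.1  66. ]
dial_top 0.18 [319.6 109. ] [581.1 249.2  66. ]
pointer 0.84 [337.9 112.7] [574.5 233.   66. ]
shackle_grip 0.68 [319.7 166.6] [523.  260.8  40. ]
shackle_grip 0.48 [320.3 106.3] [583.5 248.2  40. ]
basket cup [(array([379.6, 203.2]), 0.5, array([ 552. , -175.8,   28. ])), (array([235.4, 194.3]), 0.49, array([575.8, 246.2,  28. ]))]
dial 1487 [582.6 248.9  65.4] ((582.4381713867188, 249.02825927734375), 20.98458480834961)
shackle ((522.302978515625, 262.4466552734375), (41.24578857421875, 42.77374267578125), 77.6632080078125)
case ((582.095458984375, 248.70599365234375), (55.181602478027344, 59.42686462402344), 76.526611328125)
```

View pics/w2.png

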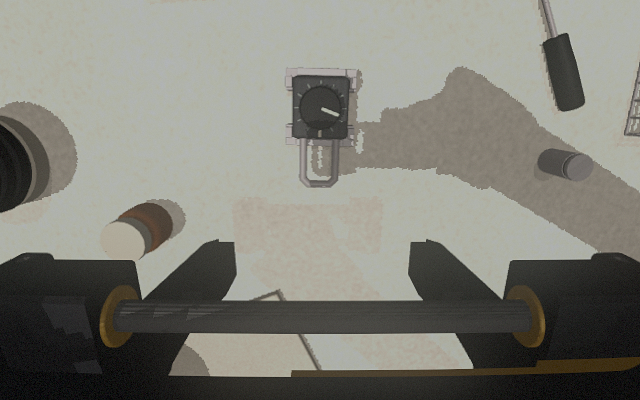

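Run:
```python
from h import *
c=cams.capture("wrist");g=c["img"].max(2).astype(int)
ys,xs=np.mgrid[80:136,292:350];pts=[]
for y,x in zip(ys.ravel(),xs.ravel()):
    p=atz(c,(x,y),66)[:2]
    if np.hypot(*(p-[582.5,249]))<18.5 and g[y,x]>130: pts.append(p)
pts=np.array(pts);print(len(pts),pts.mean(0))
v=pts.mean(0)-[582.5,249];l=cv2.fitLine(pts.astype(np.float32),2,0,.01,.01).ravel();print(l,np.degrees(np.arctan2(v[1],v[0])),np.degrees(np.arctan2(l[1],l[0])))
np.set_printoptions(precision=4,suppress=True);print(readout.sense()["joint_pos"],rel([582.5,249,49]),rel([582.5,249,54]))
cv2.imwrite("pics/z.png",cv2.resize(c["img"][60:195,270:370],None,fx=4,fy=4,interpolation=cv2.INTER_CUBIC))
```

```text
59 [577.  240.4]
[  0.5   0.8 577.  240.4] -122.47671890745703 58.04491
[-0.2397  0.4514 -0.4191  1.7352  0.2126  1.     -2.5009] [0.0748 0.001  0.1807] [0.0748 0.001  0.1757]
```

View pics/z.png

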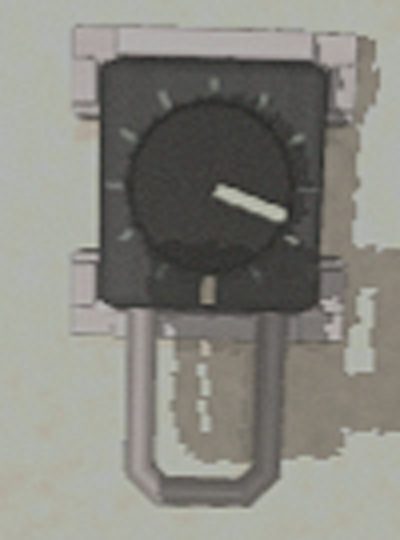

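```bash
python3 -m creep '[{"xyz":[0.04,0.001,0.03],"delta_rot":[0,0,-0.15]},{"xyz":[0.075,0.001,0.06],"delta_rot":[0,0,-0.3]},{"xyz":[0.075,0.001,0.09],"delta_rot":[0,0,-0.45]},{"xyz":[0.075,0.001,0.1],"delta_rot":[0,0,-0.6]},{"xyz":[0.075,0.001,0.12],"delta_rot":[0,0,-0.75]},{"xyz":[0.075,0.001,0.12],"delta_rot":[0,0,-0.9]},{"xyz":[0.075,0.001,0.12],"delta_rot":[0,0,-1.05]},{"xyz":[0.075,0.001,0.12],"delta_rot":[0,0,-1.2]},{"xyz":[0.075,0.001,0.12],"delta_rot":[0,0,-1.2]},{"xyz":[0.075,0.001,0.15],"delta_rot":[0,0,-1.2]},{"xyz":[0.075,0.001,0.17],"delta_rot":[0,0,-1.2]},{"xyz":[0.075,0.001,0.1755],"delta_rot":[0,0,-1.2]},{"xyz":[0.075,0.001,0.1755],"delta_rot":[0,0,-1.2]},{"xyz":[0.075,0.001,0.1755],"delta_rot":[0,0,-1.2]}]'
python3 -m creep '[{"xyz":[0,0,0],"delta_rot":[0,0,0]},{"xyz":[0,0,0],"delta_rot":[0,0,0]},{"xyz":[0,0,0],"delta_rot":[0,0,0]},{"xyz":[0,0,0],"delta_rot":[0,0,0]},{"xyz":[0,0,0],"delta_rot":[0,0,0]},{"xyz":[0,0,0],"delta_rot":[0,0,0]},{"xyz":[0,0,0],"delta_rot":[0,0,0]}]' -0.5 15
python3 -c "
from h import *
s=readout.sense();print(s['joint_pos'],s['force'],s['torque'])"
```

```text
time: 11.6
tool_pos: [583.3, 249.5, 55.2]
tcp_rot: [0.876, 0.482, 0.001, -0.0]
force: [-0.3, 0.9, 0.6]
finger_gap: 88.1
time: 12.3
tool_pos: [582.4, 249.2, 54.2]
tcp_rot: [0.876, 0.482, -0.0, -0.0]
force: [-1.5, 1.1, 0.5]
finger_gap: 39.6
[-0.1  0.8 -0.6  1.7  0.6  0.8 -1.5] [-1.5  1.1  0.5] [-0.   0.2 -0.1]
```

```bash
python3 -m creep '[{"xyz":[0,0,0],"delta_rot":[0,0,0.12]},{"xyz":[0,0,0],"delta_rot":[0,0,0.24]},{"xyz":[0,0,0],"delta_rot":[0,0,0.36]},{"xyz":[0,0,0],"delta_rot":[0,0,0.48]},{"xyz":[0,0,0],"delta_rot":[0,0,0.6]},{"xyz":[0,0,0],"delta_rot":[0,0,0.72]},{"xyz":[0,0,0],"delta_rot":[0,0,0.84]},{"xyz":[0,0,0],"delta_rot":[0,0,0.96]},{"xyz":[0,0,0],"delta_rot":[0,0,1.0]},{"xyz":[0,0,0],"delta_rot":[0,0,1.0]}]'
python3 -c "
from h import *
np.set_printoptions(precision=3,suppress=True)
s=readout.sense();print(s['joint_pos'],s['force'],s['torque'],s['finger_gap'])"
```

```text
time: 13.3
tool_pos: [581.8, 249.8, 54.1]
tcp_rot: [1.0, 0.004, -0.001, -0.0]
force: [-3.4, 2.0, 0.1]
finger_gap: 39.2
[-0.238  0.77  -0.343  1.673  0.345  0.76  -2.307] [-3.357  1.997  0.109] [0.506 0.601 0.053] 39.19573806588827
```

```bash
python3 -m creep '[{"xyz":[0,0,0],"delta_rot":[0,0,0.1]},{"xyz":[0,0,0],"delta_rot":[0,0,0.21]},{"xyz":[0,0,0],"delta_rot":[0,0,0.21]},{"xyz":[0,0,0],"delta_rot":[0,0,0.21]},{"xyz":[0,0,0],"delta_rot":[0,0,0.21]}]'
python3 -m creep '[{"xyz":[0,0,0],"delta_rot":[0,0,0]},{"xyz":[0,0,0],"delta_rot":[0,0,0]},{"xyz":[0,0,0],"delta_rot":[0,0,0]},{"xyz":[0,0,-0.03],"delta_rot":[0,0,0]},{"xyz":[0,0,-0.08],"delta_rot":[0,0,0]},{"xyz":[-0.04,0,-0.12],"delta_rot":[0,0,0]},{"xyz":[-0.074,0,-0.13],"delta_rot":[0,0,0]},{"xyz":[-0.074,0,-0.13],"delta_rot":[0,0,0]},{"xyz":[-0.074,0,-0.13],"delta_rot":[0,0,0]}]' 1
cat > meas.py <<'E'
from h import *
import sys
s=readout.sense();M=R.from_quat(s["tcp_rot"]).as_matrix();print(s["time"],s["tool_pos"],"yaw",np.degrees(np.arctan2(M[1,0],M[0,0])),"j7",s["joint_pos"][6],s["finger_gap"])
c=cams.capture("wrist");p=cams.outline_of("lock","wrist")[0]["pixels"];P=cloud(c,p)
D=P[(P[:,2]>61)&(P[:,2]<71)];ctr=np.array(cv2.minEnclosingCircle(D[:,:2].astype(np.float32))[0]);print("dial",ctr)
S=P[(P[:,2]>36)&(P[:,2]<47)];d=S[:,:2]-ctr;S=S[np.hypot(*d.T)>45];sh=cv2.minAreaRect(S[:,:2].astype(np.float32));print("shackle",sh,"bow dist",np.hypot(*(S[:,:2]-ctr).T).max())
T=P[(P[:,2]>47)&(P[:,2]<56)];print("case",cv2.minAreaRect(T[:,:2].astype(np.float32)))
print([(m["conf"],atz(c,m["xy"],66)) for m in cams.mark_of("pointer","wrist")[:2]])
np.set_printoptions(precision=4,suppress=True);
u=ctr-np.array(sh[0]);u/=np.hypot(*u);print("yaw lock",np.degrees(np.arctan2(u[1],u[0])));g=ctr-58*u
print("rel grip",rel([*g,21]),"rel lock",rel([*ctr,19]))
x,y=map(int,proj(c,[*ctr,60]));y0=max(0,y-60);cv2.imwrite(f"pics/{sys.argv[1]}.png",cv2.resize(c["img"][y0:y+110,x-60:x+60],None,fx=3,fy=3,interpolation=cv2.INTER_CUBIC))
E
python3 meas.py z2
```

```text
time: 13.8
tool_pos: [582.4, 249.1, 54.2]
tcp_rot: [0.995, -0.1, -0.0, -0.0]
force: [-3.7, 1.3, 2.7]
finger_gap: 39.1
time: 14.7
tool_pos: [510.5, 263.9, 184.8]
tcp_rot: [0.995, -0.101, 0.001, -0.0]
force: [0.7, -1.1, -0.9]
finger_gap: 88.1
14.7 [510.5 263.9 184.8] yaw -11.574192591008448 j7 -2.512784259088117 88.07695792524382
dial [583.7 247.8]
shackle ((524.2703857421875, 262.5283508300781), (41.59257888793945, 42.899452209472656), 76.83025360107422) bow dist 83.02676167148769
case ((583.3663330078125, 247.60745239257812), (55.18769073486328, 59.57204818725586), 76.1065673828125)
[(0.8, array([564.8, 249.1,  66. ]))]
yaw lock -13.889031154248698
rel grip [ 0.0161 -0.0024  0.1624] rel lock [ 0.074  -0.0002  0.1644]
```

View pics/z2.png

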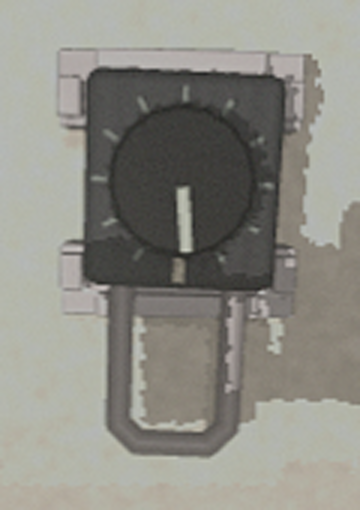

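```bash
cat > ang.py <<'E'
from h import *
c=cams.capture("wrist");p=cams.outline_of("lock","wrist")[0]["pixels"];P=cloud(c,p)
D=P[(P[:,2]>61)&(P[:,2]<71)];ctr=np.array(cv2.minEnclosingCircle(D[:,:2].astype(np.float32))[0]);print(ctr,D.mean(0))
g=c["img"].max(2).astype(int);px,py=map(int,proj(c,[*ctr,66]));A=[];B=[]
for y in range(py-40,py+45):
  for x in range(px-40,px+40):
    a=atz(c,(x,y),66)[:2]-ctr;b=atz(c,(x,y),51)[:2]-ctr
    if np.hypot(*a)<19 and g[y,x]>120: A.append(a)
    if 21.5<np.hypot(*b)<29 and abs(np.degrees(np.arctan2(b[1],b[0]))-167)<12 and g[y,x]>110: B.append(b)
A=np.array(A);B=np.array(B);l=cv2.fitLine(A.astype(np.float32),2,0,.01,.01).ravel()
an=lambda v:np.degrees(np.arctan2(v[1],v[0]))
print(len(A),len(B),"pointer mean",A.mean(0),an(A.mean(0)),"line",an(l[:2]),an(-l[:2]),"mark",B.mean(0),an(B.mean(0)))
E
python3 ang.py
```

```text
[583.6 247.9] [583.7 247.6  65.4]
93 26 pointer mean [-9.9  1.1] 173.8038141809546 line -8.236285 171.7637 mark [-24.3   5.8] 166.53088781365395
```

```bash
python3 -m creep '[{"xyz":[0.04,0,0.03],"delta_rot":[0,0,0]},{"xyz":[0.074,0,0.06],"delta_rot":[0,0,0]},{"xyz":[0.074,0,0.09],"delta_rot":[0,0,0]},{"xyz":[0.074,0,0.12],"delta_rot":[0,0,0]},{"xyz":[0.074,0,0.1295],"delta_rot":[0,0,0]},{"xyz":[0.074,0,0.1295],"delta_rot":[0,0,0]},{"xyz":[0.074,0,0.1295],"delta_rot":[0,0,0]}]'
python3 -m creep '[{"xyz":[0,0,0],"delta_rot":[0,0,0]},{"xyz":[0,0,0],"delta_rot":[0,0,0]},{"xyz":[0,0,0],"delta_rot":[0,0,0]},{"xyz":[0,0,0],"delta_rot":[0,0,0]},{"xyz":[0,0,0],"delta_rot":[0,0,0]},{"xyz":[0,0,0],"delta_rot":[0,0,0]},{"xyz":[0,0,0],"delta_rot":[0,0,0]},{"xyz":[0,0,0],"delta_rot":[0,0,0.07]},{"xyz":[0,0,0],"delta_rot":[0,0,0.13]},{"xyz":[0,0,0],"delta_rot":[0,0,0.13]},{"xyz":[0,0,0],"delta_rot":[0,0,0.13]},{"xyz":[0,0,0],"delta_rot":[0,0,0.13]}]' -0.5 20
python3 -m creep '[{"xyz":[0,0,0],"delta_rot":[0,0,0]},{"xyz":[0,0,0],"delta_rot":[0,0,0]},{"xyz":[0,0,0],"delta_rot":[0,0,0]},{"xyz":[0,0,-0.03],"delta_rot":[0,0,0]},{"xyz":[0,0,-0.08],"delta_rot":[0,0,-0.06]},{"xyz":[-0.04,0,-0.12],"delta_rot":[0,0,-0.09]},{"xyz":[-0.074,0.01,-0.13],"delta_rot":[0,0,-0.09]},{"xyz":[-0.074,0.01,-0.13],"delta_rot":[0,0,-0.09]},{"xyz":[-0.074,0.01,-0.13],"delta_rot":[0,0,-0.09]}]' 1
python3 ang.py;python3 meas.py z3
```

```text
time: 15.65
tool_pos: [583.4, 249.4, 55.7]
tcp_rot: [0.995, -0.101, 0.001, -0.0]
force: [0.4, 1.1, -0.6]
finger_gap: 88.1
time: 16.85
tool_pos: [582.7, 249.0, 54.7]
tcp_rot: [0.986, -0.165, -0.0, 0.0]
force: [-0.7, -0.5, 0.6]
finger_gap: 39.4
time: 17.75
tool_pos: [509.4, 263.8, 185.2]
tcp_rot: [0.993, -0.121, 0.001, -0.0]
force: [0.6, -0.4, -0.6]
finger_gap: 88.1
[583.7 247.6] [583.7 247.6  65.4]
104 21 pointer mean [-9.5  2.4] 165.80680736660793 line -13.419256 166.58073 mark [-24.7   6.2] 165.9935707273994
17.85 [510.4 263.  184.2] yaw -14.000647351567244 j7 -2.546877579020997 88.17296130260293Traceback (most recent call last):
  File "meas.py", line 4, in <module>
    c=cams.capture("wrist");p=cams.outline_of("lock","wrist")[0]["pixels"];P=cloud(c,p)
                              ~~~~~~~~~~~~~~~~~~~~~~~~~~~~~~~^^^
IndexError: list index out of range
```

```bash
python3 -c "
from h import *
np.set_printoptions(precision=4,suppress=True)
print(readout.sense()['tool_pos'],rel([527.4,261.7,22]))"
```

```text
[510.3121 262.9202 183.8276] [ 0.017  -0.0031  0.1618]
```

```bash
python3 -m creep '[{"xyz":[0.017,-0.003,0.04],"delta_rot":[0,0,0]},{"xyz":[0.017,-0.003,0.08],"delta_rot":[0,0,0]},{"xyz":[0.017,-0.003,0.12],"delta_rot":[0,0,0]},{"xyz":[0.017,-0.003,0.15],"delta_rot":[0,0,0]},{"xyz":[0.017,-0.003,0.162],"delta_rot":[0,0,0]},{"xyz":[0.017,-0.003,0.162],"delta_rot":[0,0,0]},{"xyz":[0.017,-0.003,0.162],"delta_rot":[0,0,0]}]'
python3 -m creep '[{"xyz":[0,0,0],"delta_rot":[0,0,0]},{"xyz":[0,0,0],"delta_rot":[0,0,0]},{"xyz":[0,0,0],"delta_rot":[0,0,0]},{"xyz":[0,0,0],"delta_rot":[0,0,0]},{"xyz":[0,0,0],"delta_rot":[0,0,0]},{"xyz":[0,0,0],"delta_rot":[0,0,0]},{"xyz":[0,0,0],"delta_rot":[0,0,0]},{"xyz":[0,0,0],"delta_rot":[0,0,0]}]' -0.5 25
python3 -m creep '[{"xyz":[-0.003,0,0],"delta_rot":[0,0,0]},{"xyz":[-0.006,0,0],"delta_rot":[0,0,0]},{"xyz":[-0.009,0,0],"delta_rot":[0,0,0]},{"xyz":[-0.012,0,0],"delta_rot":[0,0,0]},{"xyz":[-0.015,0,0],"delta_rot":[0,0,0]},{"xyz":[-0.018,0,0],"delta_rot":[0,0,0]},{"xyz":[-0.021,0,0],"delta_rot":[0,0,0]},{"xyz":[-0.0235,0,0],"delta_rot":[0,0,0]},{"xyz":[-0.0235,0,0],"delta_rot":[0,0,0]},{"xyz":[-0.0235,0,0],"delta_rot":[0,0,0]}]'
```

```text
time: 18.65
tool_pos: [527.7, 262.9, 23.6]
tcp_rot: [0.993, -0.121, 0.001, -0.0]
force: [-0.1, -0.0, 0.2]
finger_gap: 88.2
time: 19.45
tool_pos: [526.7, 262.6, 22.7]
tcp_rot: [0.993, -0.121, 0.0, -0.0]
force: [0.0, -0.1, 0.6]
finger_gap: 40.6
time: 20.45
tool_pos: [503.2, 268.3, 22.6]
tcp_rot: [0.993, -0.121, -0.001, 0.0]
force: [0.5, -0.4, 0.4]
finger_gap: 40.6
```

```bash
python3 -m creep '[{"xyz":[0,0,0],"delta_rot":[0,0,0]},{"xyz":[0,0,0],"delta_rot":[0,0,0]},{"xyz":[0,0,0],"delta_rot":[0,0,0]},{"xyz":[0,0,0],"delta_rot":[0,0,0]},{"xyz":[0,0,-0.04],"delta_rot":[0,0,0]},{"xyz":[0,0,-0.08],"delta_rot":[0,0,0]},{"xyz":[0,0,-0.12],"delta_rot":[0,0,0]},{"xyz":[0,0,-0.16],"delta_rot":[0,0,0]},{"xyz":[0,0,-0.16],"delta_rot":[0,0,0]},{"xyz":[0,0,-0.16],"delta_rot":[0,0,0]}]' 1
python3 meas.py z4
```

```text
time: 21.45
tool_pos: [504.3, 268.3, 183.3]
tcp_rot: [0.993, -0.121, 0.001, -0.0]
force: [-0.6, 0.6, -0.8]
finger_gap: 88.2
21.45 [504.3 268.3 183.3] yaw -13.942580658629378 j7 -2.5593696273979742 88.24786636051664
dial [580.2 248.1]
shackle ((510.5390625, 265.8468933105469), (41.78509521484375, 63.25785827636719), 76.35865783691406) bow dist 104.04295193896608
case ((580.4649047851562, 248.2633819580078), (55.2578239440918, 59.49457931518555), 76.1005859375)
[(0.57, array([562.9, 254. ,  66. ])), (0.53, array([503.8, 438.4,  66. ]))]
yaw lock -14.287437494746733
rel grip [ 0.022  -0.0004  0.1601] rel lock [ 0.08   -0.0001  0.162 ]
```

View pics/z4.png

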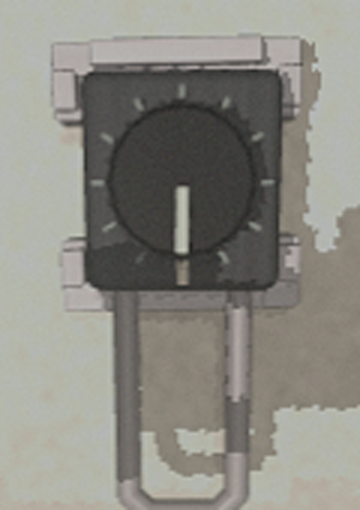

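```bash
python3 -m creep '[{"xyz":[0.04,0,0.01],"delta_rot":[0,0,0]},{"xyz":[0.079,0,0.03],"delta_rot":[0,0,0]},{"xyz":[0.079,0,0.06],"delta_rot":[0,0,0]},{"xyz":[0.079,0,0.09],"delta_rot":[0,0,0]},{"xyz":[0.079,0,0.115],"delta_rot":[0,0,0]},{"xyz":[0.079,0,0.14],"delta_rot":[0,0,0]},{"xyz":[0.079,0,0.155],"delta_rot":[0,0,0]},{"xyz":[0.079,0,0.162],"delta_rot":[0,0,0]},{"xyz":[0.079,0,0.162],"delta_rot":[0,0,0]},{"xyz":[0.079,0,0.162],"delta_rot":[0,0,0]}]'
python3 -m creep '[{"xyz":[0,0,0],"delta_rot":[0,0,0]},{"xyz":[0,0,0],"delta_rot":[0,0,0]},{"xyz":[0,0,0],"delta_rot":[0,0,0]},{"xyz":[0,0,0],"delta_rot":[0,0,0]},{"xyz":[0,0,0],"delta_rot":[0,0,0]},{"xyz":[0,0,0],"delta_rot":[0,0,0]},{"xyz":[0,0,0],"delta_rot":[0,0,0]},{"xyz":[0,0,0],"delta_rot":[0,0,0]}]' -0.2 45
```

```text
time: 22.6
tool_pos: [581.2, 249.5, 21.5]
tcp_rot: [0.993, -0.121, 0.001, -0.0]
force: [0.5, -0.3, 0.1]
finger_gap: 88.0
time: 23.4
tool_pos: [580.7, 249.2, 21.0]
tcp_rot: [0.993, -0.121, 0.0, -0.0]
force: [-0.7, -1.2, 4.7]
finger_gap: 55.8
```

```bash
python3 -m creep '[{"xyz":[0,0,-0.01],"delta_rot":[0,0,0]},{"xyz":[0,0,-0.02],"delta_rot":[0,0,0]},{"xyz":[0,0,-0.035],"delta_rot":[0,0,0]},{"xyz":[0,0,-0.05],"delta_rot":[0,0,0]},{"xyz":[0,0,-0.07],"delta_rot":[0,0,0]},{"xyz":[0,0,-0.09],"delta_rot":[0,0,0]},{"xyz":[0,0,-0.11],"delta_rot":[0,0,0]},{"xyz":[0,0,-0.125],"delta_rot":[0,0,0]},{"xyz":[0,0,-0.13],"delta_rot":[0,0,0]},{"xyz":[0,0,-0.13],"delta_rot":[0,0,0]},{"xyz":[0,0,-0.13],"delta_rot":[0,0,0]},{"xyz":[0,0,-0.13],"delta_rot":[0,0,0]},{"xyz":[0,0,-0.13],"delta_rot":[0,0,0]}]'
python3 - <<'E'
from h import *
c=cams.capture("wrist");a=c["img"];s=cams.capture("scene");t=cams.capture("top")
for o in cams.outline_of("lock","wrist")[:1]:
    P=cloud(c,o["pixels"]);print(P.min(0),P.max(0),np.median(P,0))
for o in cams.outline_of("lock","scene")[:1]: print("scene lock",o["xy"]); P=cloud(s,o["pixels"]); print(np.percentile(P,[2,98],axis=0))
b=cv2.resize(t["img"][165:250,200:420],(640,247));
cv2.imwrite("pics/end.png",cv2.resize(np.vstack([s["img"],b]),(590,597)))
cv2.imwrite("pics/endw.png",a)
print(readout.sense()["force"],readout.sense()["finger_gap"])
E
```

```text
time: 24.7
tool_pos: [580.1, 248.9, 149.8]
tcp_rot: [0.993, -0.121, -0.001, 0.0]
force: [-0.3, 0.7, -3.2]
finger_gap: 55.5
[382.2 213.   -1.3] [614.9 346.8 239.9] [595.9 244.9 179.6]
scene lock [368.5, 219.9]
[[587.7 216.5 158.5]
 [615.5 272.2 196.6]]
[ 0.3  0.5 -3.8] 55.78647125985377
```

View pics/end.png

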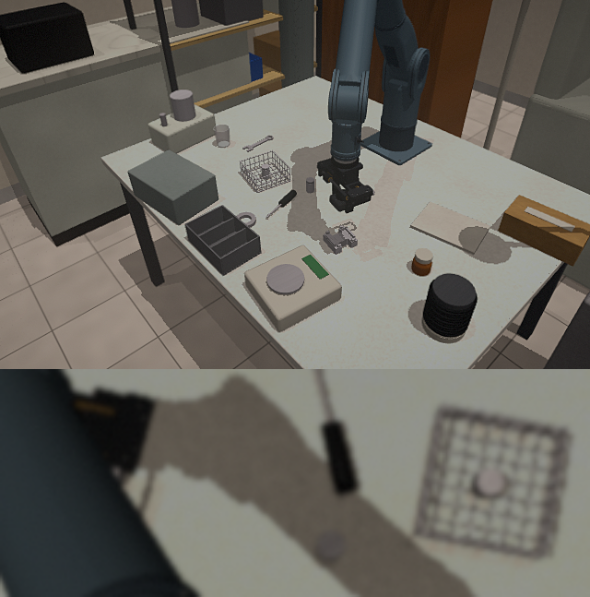

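View pics/endw.png

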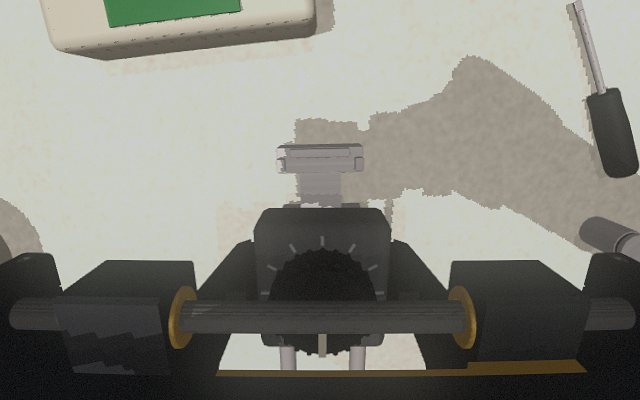

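```bash
python3 -c "
from rig import r
print(r.job_done())"
```

```text
the job is handed in; nothing more can be done
None
```

I finished all the steps and handed the job in at about 25 s of the 72 s allowed; the rig reports no verdict.

- **Cup:** The rejected cup went into the wire basket, and the last top picture shows it lying inside. The good cup, driver and flange look to be where they started; I judged that by eye and did not measure the bystanders.
- **Dial:** The first turn (1.21 rad) left the pointer about 5–7° off the open notch, which was too close to the limit. I gripped the dial again and turned it a little further, and it then read within about 1° of the mark.
- **Shackle:** I pulled it about 23.5 mm at the gripper. After letting go, the depth image put it roughly 21 mm out. That agrees with the 22 mm stop, though the wrist force at the end showed no clear push against the stop.
- **Final hold:** The lock is held at a 55.8 mm finger opening, which matches its 56 mm case width. The case's top is at about 180 mm (centre about 167 mm above the bench), clear of the cradle, and it looks level. The wrist force is about 3.8 N downward, in line with the lock's weight. I did not re-measure the shackle after lifting; only its legs showed in the last wrist picture.

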